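# Confirm two picked parts on a kitting tray

### The arm

A 6-joint arm with a two-finger parallel gripper is mounted at the origin on a cart in front of the work surface, level with it; the furniture and walls round the work are solid. World frame = base frame: x ahead of the robot, y to its left, z up, the work surface at z = 0. Lengths are in m, angles in rad, forces in N, time in s.
With the tool pointing down it reaches from about 0.3 to 0.775 m from the base axis. Payload 14.6 kg.
Tool frame: the origin (TCP) lies midway between the tips of the shut fingers; the grasp point (between the pads) lies 19 mm behind it; z points along the fingers, y is the line along which they close (so a half turn about z gives the same grasp; the last joint's range is limited). The gripper opens to 85 mm and grips with 20 to 120 N. Pads are 22 mm wide; open, the fingers measure 114 mm over their backs; the gripper's body (76 mm by 85 mm) begins 54 mm behind the grasp point. The pads swing forward as they close: fully open they stand 13 mm farther back than shut.
Start: joints at [-1.397, 0.3, 1.521, -0, 1.321, -0.067], TCP at [0.131, -0.534, 0.231] pointing down, gripper open.
Joint ranges: [-3.03, 3.03], [-0.79, 2.21], [0.23, 2.52], [-1.04, 4.18], [0, 3.07], [-2.55, 2.55]. Speed limits (rad/s): [2.22, 2.22, 2.57, 3.14, 3.14, 3.14].

### API

Orientations are given as a unit quaternion [w, x, y, z].
In Python, from station import r, optics gives the robot as it stands.
- The arm moves only by the tool apply_moves, never from a script. Its argument "moves" is one flat list of numbers, 4 for each row, row after row: the shift along the tool's x, y, z in mm, then the turn about the tool's z in degrees. In form: [tx, ty, tz, yaw, tx, ty, tz, yaw, ...]. A call has exactly 10 rows; each row shifts and turns the commanded pose from where the row before left it, along the tool's axes as they then stand; what a row does not reach is not made up. A row lasts 1/8 s, in which the tool goes at most 62.5 mm and 10.7 degrees, less where a joint would pass 70% of its speed; a pose out of reach is approached as far as the arm can. A call is refused whole if a number of a shift passes 62.5 or a number of a turn 10.7, either way. A call with a gripper value outside its range is refused whole. "jaw" is the opening, from 0 (shut) to 1 (fully open), set as the call begins (left out, the last holds). The fingers move at their own pace and stop on an object; "newtons" is the grip in N (left out, the last holds). Time passes only in rows, so rows that do not move let the fingers close, or fill a call up. It gives the time, the measured TCP pose, the force, the opening and the grip force at its end, in the units of the state.
- r.sense(): the state, without advancing time (a new reading comes with each control period).
- optics.capture(name): name is "side" or "top"; returns (picture, depth): 400x640x3 uint8, red, green, blue; 400x640 float32, m along the optical axis (not along the pixel's ray), 0 where there is no reading.
- optics.get_calibration(name): a dict with "intrinsics" (3x3 intrinsics, pixels), "camera_from_world" (4x4, takes a point from world to camera coordinates). Camera axes: x right, y down, z forward; pixel columns grow to the right and rows downward; lengths in m; the calibration is good to about 2 mm. A picture is of the moment at which its call begins. get_calibration takes no time and is no camera call.
- r.hand_in(): hands the job in; it is judged then, once.
The state is a dict: "clock": time; "q": joint angles; "qd": joint speeds; "joint_efforts": joint torques, N m; "ee_pos": TCP position; "orientation": TCP orientation; "ft_force": force on the tool from outside, world axes, zero at the start; "wrist_torque": the same for the moment, N m; "gripper_width": finger opening in m; "grasp_force": force on a finger pad.
Only numpy, scipy, OpenCV 4.12 (cv2) and the standard library are available. Lean on these libraries where they do the work, as an engineer would, in place of code of your own. Each camera call takes 0.05 s, during which the arm holds its last target. There are 200 camera calls.

### The job

The kitting tray has four bays, each holding one part and each with its own push-down plunger on the ledge in front of it. Confirm two parts for the kit: with the fingertips, lightly push down the plunger in front of the stepper motor and then the one in front of the green terminal block, each until it is clearly down (it stays down by itself). Leave the other two plungers and all the parts alone, and finish drawn clear.

Things in the scene. Friction and masses are not known exactly. Their poses are not given: they have to be found in the camera images.
- tray: kitting tray fixed to the bench, 160 mm deep (its x) by 428 mm wide (its y), grey plastic with an aluminium ledge along its front; origin under its centre, at the height of the bench; x points from the ledge to the bays, y to the left, z up. The ledge runs along the -x side, 50 mm deep and 30 mm high, and bears the four plungers. Behind it lie four bays in a row, 106 mm apart, with 4 mm walls 20 mm high and a floor 6 mm high
- stepper: small stepper motor, black and metallic square body with a shaft, 67 x 42 x 42 mm with the shaft, loose in one of the bays at any yaw; origin at the centre of its underside. Its plunger is to be pushed first
- terminal: green terminal block, 60 mm long (its y), 16 mm wide (its x), 18 mm high, loose in one of the bays at any yaw; origin at the centre of its underside. Its plunger is to be pushed second
- bracket: dark L-shaped bracket, 30 x 44 x 30 mm, loose in one of the bays; origin at the centre of its underside. Its plunger is to be left alone
- knob: black star-shaped clamping knob, 35 x 32 x 16 mm, loose in one of the bays; origin at the centre of its underside. Its plunger is to be left alone
- bay1 (a point): centre of the floor of the leftmost (+y of the tray) bay, 6 mm above the bench; the part lying within 10 mm of it is the one in this bay
- head1 (a point): centre of the flat top of the plunger belonging to bay 1: a black round head 30 mm across and 10 mm thick on a steel stem, 80 mm in front of the bay's centre, its top 60 mm above the bench when up
- plunger1 (a joint): how far the plunger of bay 1 is pushed down, m: 0 is up (as at the start), 0.014 its hard stop. It slides straight down against a steady friction of about 2.5 N, without a spring, and stays where it is left
- bay2 (a point): centre of the floor of the second from the left bay, 6 mm above the bench; the part lying within 10 mm of it is the one in this bay
- head2 (a point): centre of the flat top of the plunger belonging to bay 2: a black round head 30 mm across and 10 mm thick on a steel stem, 80 mm in front of the bay's centre, its top 60 mm above the bench when up
- plunger2 (a joint): how far the plunger of bay 2 is pushed down, m: 0 is up (as at the start), 0.014 its hard stop. It slides straight down against a steady friction of about 2.5 N, without a spring, and stays where it is left
- bay3 (a point): centre of the floor of the third from the left bay, 6 mm above the bench; the part lying within 10 mm of it is the one in this bay
- head3 (a point): centre of the flat top of the plunger belonging to bay 3: a black round head 30 mm across and 10 mm thick on a steel stem, 80 mm in front of the bay's centre, its top 60 mm above the bench when up
- plunger3 (a joint): how far the plunger of bay 3 is pushed down, m: 0 is up (as at the start), 0.014 its hard stop. It slides straight down against a steady friction of about 2.5 N, without a spring, and stays where it is left
- bay4 (a point): centre of the floor of the rightmost (-y of the tray) bay, 6 mm above the bench; the part lying within 10 mm of it is the one in this bay
- head4 (a point): centre of the flat top of the plunger belonging to bay 4: a black round head 30 mm across and 10 mm thick on a steel stem, 80 mm in front of the bay's centre, its top 60 mm above the bench when up
- plunger4 (a joint): how far the plunger of bay 4 is pushed down, m: 0 is up (as at the start), 0.014 its hard stop. It slides straight down against a steady friction of about 2.5 N, without a spring, and stays where it is left
Things that resemble listed ones, but are neither listed nor needed, are in the scene too. What is meant by the terminal is not red, and is the smaller of those in its own colour.

How it is judged:
On the way, in this order (a step that is already met when the one before it is completed fails the run):
1. the plunger in front of the stepper motor is pushed down by the fingers (((horizontal distance between stepper and bay1 below 0.05 m and value of joint plunger1 above 0.008 m) or (horizontal distance between stepper and bay2 below 0.05 m and value of joint plunger2 above 0.008 m) or (horizontal distance between stepper and bay3 below 0.05 m and value of joint plunger3 above 0.008 m) or (horizontal distance between stepper and bay4 below 0.05 m and value of joint plunger4 above 0.008 m)) and contact force between the fingers and tray above 0.3 N).
2. then the plunger in front of the terminal block is pushed down by the fingers (((horizontal distance between terminal and bay1 below 0.05 m and value of joint plunger1 above 0.008 m) or (horizontal distance between terminal and bay2 below 0.05 m and value of joint plunger2 above 0.008 m) or (horizontal distance between terminal and bay3 below 0.05 m and value of joint plunger3 above 0.008 m) or (horizontal distance between terminal and bay4 below 0.05 m and value of joint plunger4 above 0.008 m)) and contact force between the fingers and tray above 0.3 N).
At the end, for the whole second after the job is handed in: the plungers in front of the stepper motor and of the terminal block are more than 8 mm down (of 14 mm), the other two less than 4 mm, and all four parts rest within 8 mm of where they started (((horizontal distance between stepper and bay1 below 0.05 m and value of joint plunger1 above 0.008 m) or (horizontal distance between stepper and bay2 below 0.05 m and value of joint plunger2 above 0.008 m) or (horizontal distance between stepper and bay3 below 0.05 m and value of joint plunger3 above 0.008 m) or (horizontal distance between stepper and bay4 below 0.05 m and value of joint plunger4 above 0.008 m)) and ((horizontal distance between terminal and bay1 below 0.05 m and value of joint plunger1 above 0.008 m) or (horizontal distance between terminal and bay2 below 0.05 m and value of joint plunger2 above 0.008 m) or (horizontal distance between terminal and bay3 below 0.05 m and value of joint plunger3 above 0.008 m) or (horizontal distance between terminal and bay4 below 0.05 m and value of joint plunger4 above 0.008 m)) and not ((not (horizontal distance between stepper and bay1 below 0.05 m) and not (horizontal distance between terminal and bay1 below 0.05 m) and value of joint plunger1 above 0.004 m) or (not (horizontal distance between stepper and bay2 below 0.05 m) and not (horizontal distance between terminal and bay2 below 0.05 m) and value of joint plunger2 above 0.004 m) or (not (horizontal distance between stepper and bay3 below 0.05 m) and not (horizontal distance between terminal and bay3 below 0.05 m) and value of joint plunger3 above 0.004 m) or (not (horizontal distance between stepper and bay4 below 0.05 m) and not (horizontal distance between terminal and bay4 below 0.05 m) and value of joint plunger4 above 0.004 m)) and distance of each of stepper, terminal, bracket, knob from where it was at the start of the episode below 0.008 m and linear speed of each of stepper, terminal, bracket, knob below 0.02 m/s); the robot touches nothing.
It fails at once if the terminal block's plunger is pushed (more than 4 mm) before the stepper motor's is down (((horizontal distance between terminal and bay1 below 0.05 m and value of joint plunger1 above 0.004 m) or (horizontal distance between terminal and bay2 below 0.05 m and value of joint plunger2 above 0.004 m) or (horizontal distance between terminal and bay3 below 0.05 m and value of joint plunger3 above 0.004 m) or (horizontal distance between terminal and bay4 below 0.05 m and value of joint plunger4 above 0.004 m)) and not ((horizontal distance between stepper and bay1 below 0.05 m and value of joint plunger1 above 0.008 m) or (horizontal distance between stepper and bay2 below 0.05 m and value of joint plunger2 above 0.008 m) or (horizontal distance between stepper and bay3 below 0.05 m and value of joint plunger3 above 0.008 m) or (horizontal distance between stepper and bay4 below 0.05 m and value of joint plunger4 above 0.008 m))).
It fails at once if the plunger of another part is pushed more than 4 mm ((not (horizontal distance between stepper and bay1 below 0.05 m) and not (horizontal distance between terminal and bay1 below 0.05 m) and value of joint plunger1 above 0.004 m) or (not (horizontal distance between stepper and bay2 below 0.05 m) and not (horizontal distance between terminal and bay2 below 0.05 m) and value of joint plunger2 above 0.004 m) or (not (horizontal distance between stepper and bay3 below 0.05 m) and not (horizontal distance between terminal and bay3 below 0.05 m) and value of joint plunger3 above 0.004 m) or (not (horizontal distance between stepper and bay4 below 0.05 m) and not (horizontal distance between terminal and bay4 below 0.05 m) and value of joint plunger4 above 0.004 m)).
It fails at once if the tray or a plunger is pressed hard (over 30 N) (contact force between any of the fingers, the arm and tray above 30 N).
It fails at once if a part in a bay is moved or lifted (more than 8 mm) (distance of any of stepper, terminal, bracket, knob from where it was at the start of the episode above 0.008 m).
It also fails if it takes over 40 s, if anything falls off the work surface, if the arm or the gripper's body presses on something with over 40 N, if the wrist force passes 120 N, or if a joint passes its speed limit or range.

## Working session

There is one attempt and no reset: what is moved stays moved. The work goes in short steps, Python scripts to look and compute and a tool call to move; the robot and the scene stay as the last step left them, time stands still between calls to the robot, and variables do not carry over. Pictures are saved under pics/ and viewed, at most 10 in all, crops included, and the job is handed in when it is done.

Besides the shell and the picture viewer there is one more tool, called in YAML: its name, and indented under it one key for each argument. apply_moves: Moves the arm, as the interface text tells. Its arguments: {"type":"object","properties":{"moves":{"type":"array"},"jaw":{"type":"number"},"newtons":{"type":"number"}},"required":["moves"]}

```bash
mkdir -p pics; cat > h.py <<'E'
import numpy as np, cv2
from station import r, optics
def cap(n):
    im,d=optics.capture(n); c=optics.get_calibration(n)
    return im,d,np.array(c["intrinsics"]),np.array(c["camera_from_world"])
def world(u,v,d,K,T):
    z=d[int(v),int(u)]; p=np.linalg.inv(K)@[u,v,1]*z
    return (np.linalg.inv(T)@[*p,1])[:3]
def cloud(d,K,T):
    v,u=np.mgrid[:d.shape[0],:d.shape[1]]
    P=np.stack([(u-K[0,2])/K[0,0]*d,(v-K[1,2])/K[1,1]*d,d,np.ones_like(d)],-1)
    return (P@np.linalg.inv(T).T)[...,:3]
E
python3 - <<'E'
from h import *
for n in("top","side"):
    im,d,K,T=cap(n); cv2.imwrite(f"pics/{n}0.png",im[...,::-1]); np.savez(f"{n}0.npz",im=im,d=d,K=K,T=T)
    print(n,np.linalg.inv(T)[:3,3].round(3),np.linalg.inv(T)[:3,2].round(2))
s=r.sense();print(s["clock"],s["ee_pos"],s["orientation"],s["ft_force"])
E
```

```text
top [ 0.469 -0.064  1.018] [ 0.09  0.01 -1.  ]
side [ 0.369 -0.679  0.633] [ 0.25  0.71 -0.66]
0.1 [ 0.13113105 -0.53392775  0.23078255] [-5.09100387e-04  9.92759204e-01  1.20120371e-01 -2.54903869e-05] [0.2173204  1.60167828 1.13844082]
```

View pics/top0.png

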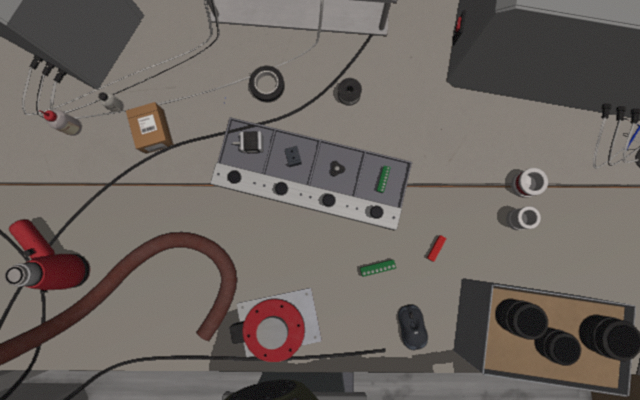

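View pics/side0.png

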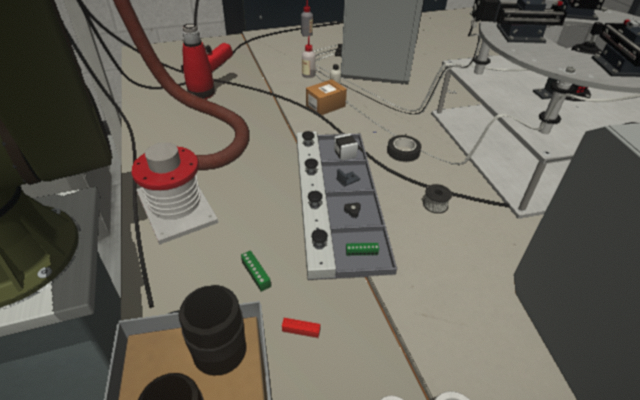

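Top view: the tray has its ledge facing the robot, with four parts in the bays from left to right: stepper (250,141), bracket (292,156), knob (337,169) and green block (383,179). The heads are at (234,177), (281,188), (329,200) and (376,211).

Terminal candidates are green (383,179) in bay 4, green (377,267) on the bench and red (436,248). Bay 4's fits because it is green, looks the smaller of the two greens and lies in a bay. I'll confirm with a crop and measure the head positions.

```bash
python3 - <<'E'
from h import *
top=np.load("top0.npz"); side=np.load("side0.npz")
cv2.imwrite("pics/crop.png",cv2.resize(top["im"][110:290,205:455,::-1],None,fx=3.2,fy=3.2,interpolation=cv2.INTER_CUBIC))
for n,D in(("top",top),("side",side)):
    im,d,K,T=[D[k] for k in("im","d","K","T")]
    P=cloud(d,K,T); z=P[...,2]
    hs={"top":[(234,177),(281,188),(329,200),(376,211)],"side":[(308,135),(311,163),(315,198),(319,236)]}[n]
    v,u=np.mgrid[:400,:640]
    for a,b in hs:
        m=(np.hypot(u-a,v-b)<14)&(z>.050)&(z<.075)&(d>0)
        n_,l,st,c=cv2.connectedComponentsWithStats(m.astype(np.uint8))
        k=1+st[1:,4].argmax(); q=P[l==k]
        t=q[q[:,2]>np.median(q[:,2])-.006]
        print(n,(a,b),len(t),((t.max(0)+t.min(0))/2).round(4),np.median(t,0).round(4),np.ptp(t,0).round(3))
    hsv=cv2.cvtColor(im,cv2.COLOR_RGB2HSV); g=cv2.inRange(hsv,(45,90,30),(85,255,255))
    n_,l,st,c=cv2.connectedComponentsWithStats(g)
    for k in range(1,n_):
        if st[k,4]>60:
            q=P[(l==k)&(d>0)][:,:2].astype(np.float32); print("green",c[k].round(),cv2.minAreaRect(q))
E
```

```text
top (234, 177) 146 [0.6267 0.1355 0.0594] [0.6272 0.1347 0.0596] [0.029 0.028 0.009]
top (281, 188) 144 [0.6018 0.0326 0.0595] [0.6016 0.0324 0.0601] [0.027 0.027 0.009]
top (329, 200) 144 [ 0.576  -0.0702  0.0593] [ 0.5761 -0.0711  0.0596] [0.027 0.028 0.01 ]
top (376, 211) 148 [ 0.5519 -0.1734  0.0592] [ 0.5507 -0.1723  0.0595] [0.029 0.029 0.01 ]
green [382. 179.] ((0.6292411088943481, -0.18928532302379608), (0.013565328903496265, 0.05798426270484924), 81.56912994384766)
green [376. 266.] ((0.4345649778842926, -0.17734278738498688), (0.01707547716796398, 0.0755249559879303), 19.662927627563477)
side (308, 135) 95 [0.6263 0.1306 0.0577] [0.6251 0.1268 0.0592] [0.028 0.031 0.009]
side (311, 163) 110 [0.6011 0.0276 0.0577] [0.5999 0.0244 0.0588] [0.028 0.028 0.009]
side (315, 198) 142 [ 0.5756 -0.0755  0.0573] [ 0.5747 -0.0782  0.059 ] [0.028 0.027 0.009]
side (319, 236) 181 [ 0.55   -0.1778  0.0575] [ 0.5496 -0.1797  0.0591] [0.029 0.029 0.009]
green [362. 248.] ((0.6299338936805725, -0.1901007741689682), (0.035320062190294266, 0.05896472558379173), 71.78662109375)
green [257. 271.] ((0.42883825302124023, -0.1846897006034851), (0.02005932107567787, 0.07746362686157227), 14.271401405334473)
```

View pics/crop.png

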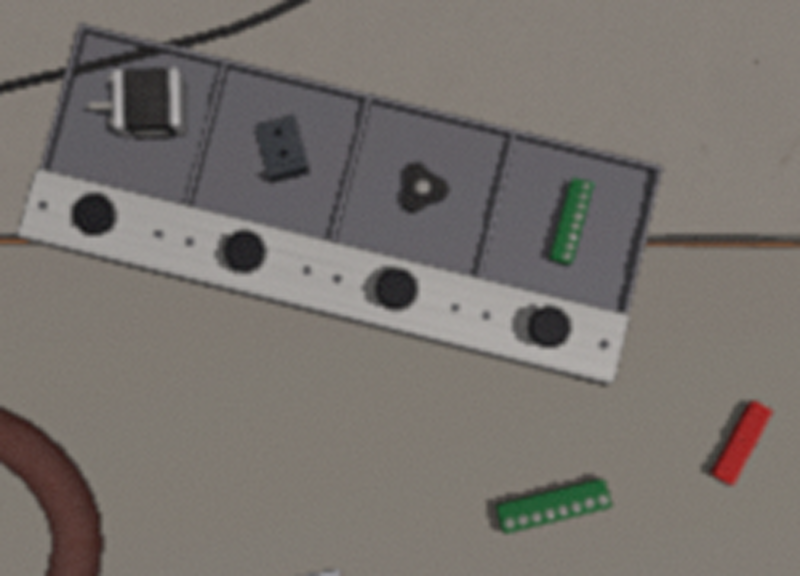

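The crop and sizes confirm it: the bay 4 green is about 58 mm long and the one on the bench about 76 mm, so the smaller green is in bay 4. The stepper is in bay 1. Next I check the path clearance.

```bash
python3 - <<'E'
from h import *
P=np.concatenate([cloud(*[np.load(f"{n}0.npz")[k] for k in("d","K","T")]).reshape(-1,3) for n in("top","side")])
a=np.array([.131,-.534]);b=np.array([.627,.135])
for t in np.linspace(0,1,9):
    c=a+t*(b-a); m=np.hypot(*(P[:,:2]-c).T)<.09; print(c.round(2),P[m,2].max().round(3) if m.any() else None)
q=r.sense()["orientation"]; 
from scipy.spatial.transform import Rotation as R
M=R.from_quat(np.roll(q,-1)).as_matrix(); e=r.sense()["ee_pos"]
for h in([.627,.134,.06],[.552,-.174,.06]): print(1e3*M.T@(np.array(h)-e))
E
```

```text
[ 0.13 -0.53] None
[ 0.19 -0.45] 0.232
[ 0.26 -0.37] 0.261
[ 0.32 -0.28] 0.192
[ 0.38 -0.2 ] 0.041
[ 0.44 -0.12] 1.018
[ 0.5  -0.03] 1.018
[0.56 0.05] 0.064
[0.63 0.14] 0.064
[ 640.84860714 -530.21346528  171.36778497]
[ 494.55456261 -248.98941824  171.0713049 ]
```

apply_moves:
  moves: [0,0,-50,0,0,0,-50,0,40,-34,0,0,40,-34,0,0,40,-34,0,0,40,-34,0,0,40,-34,0,0,40,-34,0,0,40,-34,0,0,40,-34,0,0]
  jaw: 0

```text
clock: 1.35
ee_pos: [0.3777, -0.1921, 0.3312]
orientation: [-0.0, 0.993, 0.12, -0.0]
ft_force: [0.7, -0.9, 0.9]
gripper_width: -0.0
grasp_force: 0.0
```

apply_moves:
  moves: [40,-34,0,0,40,-34,0,0,40,-34,0,0,40,-34,0,0,40,-34,20,0,40,-34,40,0,40,-34,40,0,41,-20,40,0,0,0,40,0,0,0,40,0]

```text
clock: 2.6
ee_pos: [0.6238, 0.1293, 0.1133]
orientation: [0.0, 0.993, 0.12, -0.001]
ft_force: [-0.2, -1.6, 0.3]
gripper_width: 0.0
grasp_force: 0.0
```

apply_moves:
  moves: [0,0,10,0,0,0,10,0,0,0,10,0,0,0,5,0,0,0,4,0,0,0,0,0,0,0,0,0,0,0,0,0,0,0,0,0,0,0,0,0]

```text
clock: 3.85
ee_pos: [0.6241, 0.1289, 0.0766]
orientation: [0.0, 0.993, 0.12, 0.0]
ft_force: [0.3, 0.2, -0.1]
gripper_width: 0.0001
grasp_force: 0.0
```

```bash
python3 - <<'E'
from h import *
im,d,K,T=cap("side"); cv2.imwrite("pics/s1.png",cv2.resize(im[60:260,220:460,::-1],None,fx=3,fy=3,interpolation=cv2.INTER_CUBIC)); print(r.sense()["ee_pos"])
E
```

```text
[0.62401383 0.12894645 0.07657023]
```

View pics/s1.png

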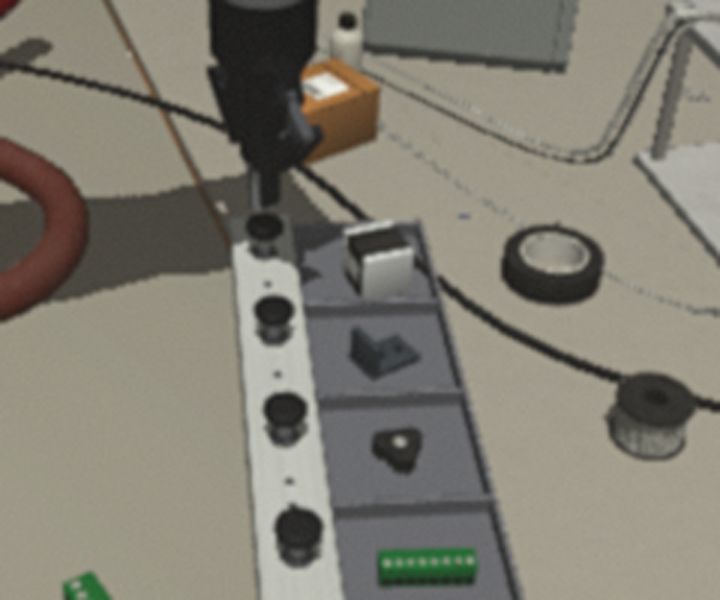

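The side crop shows the shut fingertips (265,200) hovering over head 1 (265,228), clear of the stepper. I'll centre over the head by about 5 mm and press.

apply_moves:
  moves: [4,-4,4,0,0,0,4,0,0,0,4,0,0,0,3,0,0,0,3,0,0,0,3,0,0,0,3,0,0,0,2,0,0,0,1,0,0,0,0,0]

```text
clock: 5.15
ee_pos: [0.627, 0.1338, 0.0494]
orientation: [-0.0, 0.993, 0.12, 0.0]
ft_force: [0.2, -0.1, 0.2]
gripper_width: -0.0
grasp_force: 0.0
```

apply_moves:
  moves: [0,0,0.5,0,0,0,0.5,0,0,0,0.5,0,0,0,0,0,0,0,0,0,0,0,0,0,0,0,0,0,0,0,0,0,0,0,0,0,0,0,0,0]

```text
clock: 6.4
ee_pos: [0.627, 0.1338, 0.0481]
orientation: [-0.0, 0.993, 0.12, 0.0]
ft_force: [0.7, 0.9, 0.4]
gripper_width: -0.0001
grasp_force: 0.7
```

```bash
python3 - <<'E'
from h import *
im,d,K,T=cap("side"); s=r.sense(); print(s["ee_pos"],s["ft_force"])
cv2.imwrite("pics/s2.png",cv2.resize(im[90:220,270:400,::-1],None,fx=4.5,fy=4.5,interpolation=cv2.INTER_CUBIC))
E
```

```text
[0.62698651 0.13375561 0.04805379] [1.03302633 0.57083314 1.67108091]
```

View pics/s2.png

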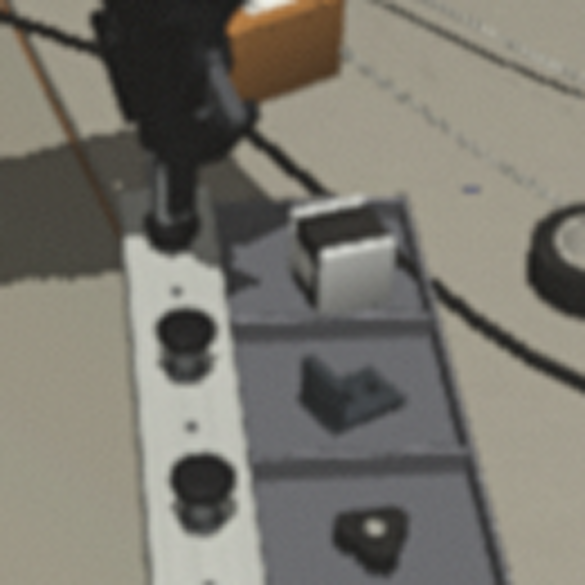

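The crop shows head 1 (170,235) now low under the fingertips, with the neighbouring heads still raised. I'll lift and go across to head 4, then check the heights.

apply_moves:
  moves: [0,0,-20,0,0,0,-40,0,-18,35,-20,0,-18,35,0,0,-18,35,0,0,-18,35,0,0,-18,35,0,0,-18,35,0,0,-18,35,0,0,-20,36,0,0]

```text
clock: 7.7
ee_pos: [0.5519, -0.1752, 0.1294]
orientation: [0.0, 0.993, 0.12, 0.0]
ft_force: [-0.3, -0.7, 0.7]
gripper_width: -0.0003
grasp_force: 0.0
```

```bash
python3 - <<'E'
from h import *
im,d,K,T=cap("side"); P=cloud(d,K,T)
for h in([.627,.134],[.602,.031],[.576,-.072],[.552,-.174]):
    m=(np.hypot(*(P[...,:2]-h).transpose(2,0,1))<.009)&(d>0); print(h,m.sum(),np.median(P[m][:,2]).round(4) if m.any() else 0)
print(r.sense()["ee_pos"])
E
```

```text
[0.627, 0.134] 0 0
[0.602, 0.031] 0 0
[0.576, -0.072] 23 0.0348
[0.552, -0.174] 144 0.0609
[ 0.55068352 -0.17915426  0.1293664 ]
```

```bash
python3 - <<'E'
from h import *
im,d,K,T=cap("top"); P=cloud(d,K,T)
for h in([.627,.134],[.602,.031],[.576,-.072],[.552,-.174]):
    m=(np.hypot(*(P[...,:2]-h).transpose(2,0,1))<.009)&(d>0); print(h,m.sum(),np.median(P[m][:,2]).round(4) if m.any() else 0)
cv2.imwrite("pics/t3.png",cv2.resize(im[100:250,200:430,::-1],None,fx=3,fy=3,interpolation=cv2.INTER_CUBIC))
E
```

```text
[0.627, 0.134] 50 0.0484
[0.602, 0.031] 53 0.0599
[0.576, -0.072] 55 0.0599
[0.552, -0.174] 134 0.4099
```

View pics/t3.png

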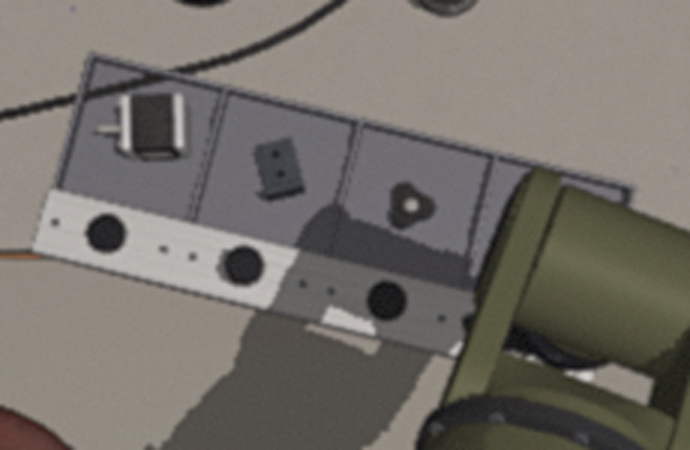

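Head 1 (107,232) is 11.6 mm down, at z = 48.4 mm. Heads 2 and 3 are up, and the stepper, bracket and knob look unmoved. Now I press head 4, from z = 0.129 to 0.048.

apply_moves:
  moves: [2,-5,20,0,0,0,20,0,0,0,15,0,0,0,8,0,0,0,4,0,0,0,4,0,0,0,4,0,0,0,4,0,0,0,2,0,0,0,0,0]

```text
clock: 9.05
ee_pos: [0.5528, -0.1686, 0.0468]
orientation: [-0.0, 0.993, 0.12, -0.0]
ft_force: [0.1, -0.3, -0.3]
gripper_width: -0.0001
grasp_force: 0.0
```

apply_moves:
  moves: [0,0,0,0,0,0,0,0,0,0,-20,0,0,0,-40,0,0,0,-40,0,-40,0,-20,0,-40,0,0,0,-40,0,0,0,-40,0,0,0,0,0,0,0]

```text
clock: 10.3
ee_pos: [0.396, -0.2072, 0.1673]
orientation: [0.0, 0.993, 0.119, 0.0]
ft_force: [0.4, -0.4, 0.1]
gripper_width: -0.0
grasp_force: 0.0
```

```bash
python3 - <<'E'
from h import *
for n in("top","side"):
  im,d,K,T=cap(n); P=cloud(d,K,T)
  for h in([.627,.134],[.602,.031],[.576,-.072],[.552,-.174]):
    m=(np.hypot(*(P[...,:2]-h).transpose(2,0,1))<.009)&(d>0); print(n,h,m.sum(),np.median(P[m][:,2]).round(4) if m.any() else 0)
  cv2.imwrite(f"pics/{n}4.png",im[...,::-1])
s=r.sense();print(s["ee_pos"],s["clock"])
E
```

```text
top [0.627, 0.134] 52 0.0484
top [0.602, 0.031] 53 0.06
top [0.576, -0.072] 56 0.0597
top [0.552, -0.174] 51 0.0464
side [0.627, 0.134] 23 0.0477
side [0.602, 0.031] 60 0.0572
side [0.576, -0.072] 76 0.0585
side [0.552, -0.174] 54 0.0463
[ 0.39777617 -0.20696868  0.16739894] 10.4
```

View pics/side4.png

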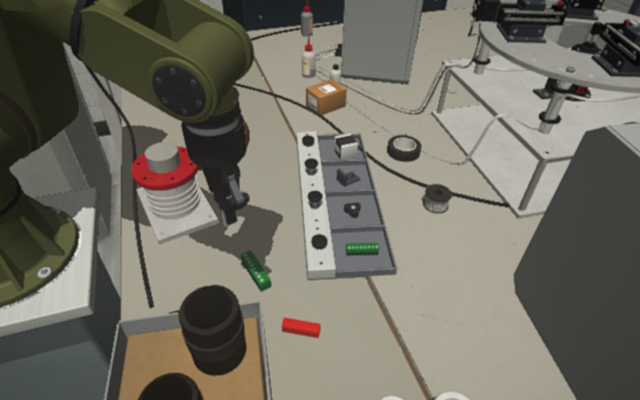

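Heads 1 (308,141) and 4 (319,241) are down by about 12 and 13.6 mm, and heads 2 and 3 are up. The parts are unmoved and the gripper (230,205) is clear, so I'm handing in.

```bash
python3 -c "
from station import r
print(r.hand_in())"
```

```text
the job is handed in; nothing more can be done
None
```

I pushed the stepper's plunger (bay 1) down about 12 mm, then the terminal block's (bay 4) about 13.6 mm; the other two stayed up, no part looked moved, the arm was drawn clear, and the job is handed in (no verdict was returned).

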